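# Let a lemon out of the spring-lidded fruit chute

### The arm

A 6-joint arm with a two-finger parallel gripper is mounted at the origin on the work surface. World frame = base frame: x ahead of the robot, y to its left, z up, the work surface at z = 0. Lengths are in m, angles in rad, forces in N, time in s.
With the tool pointing down it reaches from about 0.375 to 0.975 m from the base axis. Payload 3.8 kg.
Tool frame: the origin (TCP) lies at the very end of the fingers, on their centre line; the grasp point (between the pads) lies 19 mm behind it; z points along the fingers, y is the direction in which the jaws open and shut (so a half turn about z gives the same grasp; the last joint's range is limited). The gripper opens to 85 mm and grips with 20 to 120 N. Pads are 22 mm wide; open, the fingers measure 114 mm over their backs; the gripper's body (76 mm by 85 mm) begins 54 mm behind the grasp point. The pads swing forward as they close: fully open they stand 13 mm farther back than shut.
Start: joints at [-1.167, 0.264, 1.604, -0, 1.274, -0.037], TCP at [0.288, -0.61, 0.231] pointing down, gripper open.
Joint ranges: [-2.63, 2.63], [-0.94, 2.18], [0.31, 2.57], [-1.31, 4.45], [0, 2.66], [-2.55, 2.55]. Speed limits (rad/s): [2.57, 2.57, 3.14, 3.14, 3.14, 3.14].

### API

Orientations are given as [roll, pitch, yaw] about the fixed x, y, z axes, in that order (R = Rz(yaw) Ry(pitch) Rx(roll)).
In Python, from bench import manip, cams, hand_in gives the robot as it stands.
- The arm moves only by the shell command python3 -m crank 'ROWS' [FORCE]. ROWS is JSON, a list that holds one entry, the list of rows, each a list of 7 numbers: the shift along the tool's x, y, z in m, then the turn, a rotation vector about the tool's x, y, z in rad, then the opening, from 0 (shut) to 1 (fully open). In form: [[[x, y, z, wx, wy, wz, jaw], ...]]. A call has 1 to 10 rows; each row shifts and turns the pose as measured when the row begins, along the tool's axes as they then stand; what a row does not reach is not made up. A row lasts 1/10 s, in which the tool goes at most 50 mm and 8.59 degrees, less where a joint would pass 70% of its speed; a pose out of reach is approached as far as the arm can. A call is refused whole if a number of a shift passes 0.05 or a number of a turn 0.15, either way. A call with a gripper value outside its range is refused whole. The fingers move at their own pace and stop on an object; FORCE is the grip in N (left out, the last holds). Time passes only in rows, so rows that do not move let the fingers close. It gives the time, the measured TCP pose, the force and the opening at its end, in the units of the state.
- manip.sense(): the state, without advancing time (a new reading comes with each control period).
- cams.read_camera(name): name is "side" or "top"; returns a dict with "image" (480x640x3 uint8, red, green, blue), "fovy" (degrees; the focal length in pixels is half the picture's height over the tangent of half this angle, whatever the lens; pixels are square), "cx", "cy" (the principal point, pixels), "rvec" (rotation vector, rad) and "tvec" (3), from world to camera coordinates, as OpenCV has them. Camera axes: x right, y down, z forward; pixel columns grow to the right and rows downward; lengths in m; the calibration is good to about 2 mm. A picture is of the moment at which its call begins. There is no depth.
- hand_in(): hands the job in, once; it reports no verdict.
The state is a dict: "time_s": time; "joint_positions": joint angles; "qvel": joint speeds; "joint_torque": joint torques, N m; "tool_pos": TCP position; "eef_rot": TCP orientation; "force": force on the tool from outside, world axes, zero at the start; "moment": the same for the moment, N m; "opening": finger opening in m.
Only numpy, scipy, OpenCV 4.12 (cv2) and the standard library are available. Lean on these libraries where they do the work, as an engineer would, in place of code of your own. Each camera call takes 0.05 s, during which the arm holds its last target.

### The job

Let the lemon out of its chute: press the lever of the chute that holds the lemon all the way down so that its lid stands wide open, keep it down until the lemon has rolled into the catch tray, then ease the lever back up so that the lid comes down gently without slamming and is fully shut. Work only on the lever, with the fingers, without forcing it against its stop and without touching the fruit or the lids; leave the lime's chute shut and everything else on the bench where it stands.

Things in the scene. Friction and masses are not known exactly. Their poses are not given: they have to be found in the camera images.
- lemon_chute: Steel chute holding the lemon, fixed; the chutes are alike but for the fruit. Origin under its black base, which stands 0 to 32 mm above the bench on a plinth; +x: way the fruit rolls out, +y: lever side. Open-topped channel x -107 to +38, y -35 to +35, wall tops at z 162 mm; its floor slopes down to +x. Open catch tray x +38 to +156, rim z 57 mm. Lid and lever share a shaft along y at x +22, z 155, out to y +100 mm.
- lemon_lever (a joint): Turn of this chute's lever and lid (one piece), rad: 0 = lid shut, lever up; 0.75 = end stop, lever down, lid wide open. A spring returns it: on the pad it takes about 2 N at first, 5 N at the end; beyond that the stop is rigid. Let go, it snaps shut at many rad/s: a slam. Eased, it stays under 2 rad/s (0.25 m/s at the pad).
- lemon_pad (a point): Middle of the top face of the black lever pad, 38 mm along the lever, 34 mm wide (along y), 10 mm thick. In the chute's frame: x -92, y +90, z 205 mm with the lid shut, sloping 21 degrees, outer end up; x -96, y +90, z 114 mm at the end stop, outer end down. It swings about the shaft at 125 mm, bulging 9 mm to -x halfway. Free below, but for low things on the bench.
- lemon_lid (a point): Milky see-through lid flap, 61 mm wide, 88 mm long, 3 mm thick, that closes the outlet of the lemon chute. It hangs from the shaft, rigidly joined to the lever, and swings out and up to the chute's +x. This point is the middle of its free lower edge: in the chute's frame x 38, z 66 mm when shut, about x 94, z 101 mm when wide open.
- lemon_tray (a point): Point on the floor of the lemon chute's catch tray, about 22 mm above and 115 mm along +x from the chute's origin. The tray is 118 mm long and 64 mm wide inside, its floor sloping slightly down to the front lip.
- lemon: A yellow lemon, 52 mm thick, about 63 mm long, about 90 g, loose; origin at its centre. It starts in the lemon chute against the shut lid, seen from above; with the lid wide open it rolls by itself into the catch tray within about a second and comes to lie with its centre about 128 mm along the chute's +x, 47 mm above the chute's origin.
- lime_chute: Steel chute holding the lime, fixed; the chutes are alike but for the fruit. Origin under its black base, which stands 0 to 32 mm above the bench on a plinth; +x: way the fruit rolls out, +y: lever side. Open-topped channel x -107 to +38, y -35 to +35, wall tops at z 162 mm; its floor slopes down to +x. Open catch tray x +38 to +156, rim z 57 mm. Lid and lever share a shaft along y at x +22, z 155, out to y +100 mm.
- lime_lever (a joint): Turn of this chute's lever and lid (one piece), rad: 0 = lid shut, lever up; 0.75 = end stop, lever down, lid wide open. A spring returns it: on the pad it takes about 2 N at first, 5 N at the end; beyond that the stop is rigid. Let go, it snaps shut at many rad/s: a slam. Eased, it stays under 2 rad/s (0.25 m/s at the pad).
- lime_pad (a point): Middle of the top face of the black lever pad, 38 mm along the lever, 34 mm wide (along y), 10 mm thick. In the chute's frame: x -92, y +90, z 205 mm with the lid shut, sloping 21 degrees, outer end up; x -96, y +90, z 114 mm at the end stop, outer end down. It swings about the shaft at 125 mm, bulging 9 mm to -x halfway. Free below, but for low things on the bench.
- lime_lid (a point): Milky see-through lid flap, 61 mm wide, 88 mm long, 3 mm thick, that closes the outlet of the lime chute. It hangs from the shaft, rigidly joined to the lever, and swings out and up to the chute's +x. This point is the middle of its free lower edge: in the chute's frame x 38, z 66 mm when shut, about x 94, z 101 mm when wide open.
- lime_tray (a point): Point on the floor of the lime chute's catch tray, about 22 mm above and 115 mm along +x from the chute's origin. The tray is 118 mm long and 64 mm wide inside, its floor sloping slightly down to the front lip.
- lime: A green lime, 52 mm thick, about 58 mm long, about 90 g, loose; origin at its centre. It starts in the lime chute against the shut lid, seen from above; with the lid wide open it rolls by itself into the catch tray within about a second and comes to lie with its centre about 128 mm along the chute's +x, 47 mm above the chute's origin.
- jar: Closed amber glass jar, 52 mm wide, 85 mm high, loose; origin at the centre of its underside. Bystander.
- gasket: White plastic sealing ring lying flat, 96 mm across, 8 mm high, loose; origin at the centre of its underside. Bystander.
- bowl: Steel bowl, 130 mm across, 55 mm high, loose; origin at the centre of its underside. Bystander.
- mug: Blue mug, 76 mm across, 90 mm high, loose; origin at the centre of its underside. Bystander.
- jug: Clear plastic bottle with a yellow cap, 90 mm across, 200 mm high, loose; origin at the centre of its underside. Bystander.
- spatula: Orange spatula lying on the bench, loose; origin at its underside. Bystander.

How it is judged:
By the outcome, as a careful person would: the job done as asked, in the order asked, and still so for the second after the job is handed in, with the robot touching nothing.
It also fails if it takes over 38 s, if anything falls off the work surface, if the arm or the gripper's body presses on something with over 40 N, if the wrist force passes 120 N, or if a joint passes its speed limit or range.

## Working session

There is one attempt and no reset: what is moved stays moved. The work goes in short steps, Python scripts to look and compute and a shell command to move; the robot and the scene stay as the last step left them, time stands still between calls to the robot, and variables do not carry over. Pictures are saved under pics/ and viewed, and the job is handed in when it is done.

```bash
ls; mkdir -p pics; python3 - <<'E'
from bench import manip, cams
import cv2
for n in("side","top"):
    c=cams.read_camera(n); cv2.imwrite(f"pics/{n}0.png",c["image"][:,:,::-1]); print(n,{k:v for k,v in c.items() if k!="image"})
print(manip.sense())
E
```

```text
pics
side {'fovy': 49.46573919780334, 'cx': 315.02302859240166, 'cy': 236.78888076836924, 'rvec': array([ 0.75129448, -2.44435768,  1.30737608]), 'tvec': array([0.47254457, 0.31872666, 1.05670018])}
top {'fovy': 46.04424245358307, 'cx': 333.2785486448722, 'cy': 239.04138866191064, 'rvec': array([ 2.13682254, -2.16452179,  0.11316073]), 'tvec': array([0.0108321 , 0.58166289, 1.49850208])}
{'time_s': 0.1, 'joint_positions': array([-1.16689114e+00,  2.64688246e-01,  1.60525080e+00, -3.69811787e-07,
        1.27366206e+00, -3.69157150e-02]), 'qvel': array([-0.00051345, -0.00077616, -0.00267832, -0.0004302 , -0.0004811 ,
        0.00153991]), 'joint_torque': array([ 9.00281284e-04, -5.16707253e+01, -3.68588841e+01, -6.75085630e-05,
        6.24021210e-03,  1.64065131e-05]), 'tool_pos': array([ 0.28774226, -0.60987584,  0.23007225]), 'eef_rot': array([-3.13958556e+00, -7.37734164e-05,  4.40820933e-01]), 'force': array([-0.33943534, -1.13102018, -0.30939538]), 'moment': array([-0.03192094,  0.03181454, -0.00700467]), 'opening': 0.08567597385846756}
```

View pics/side0.png

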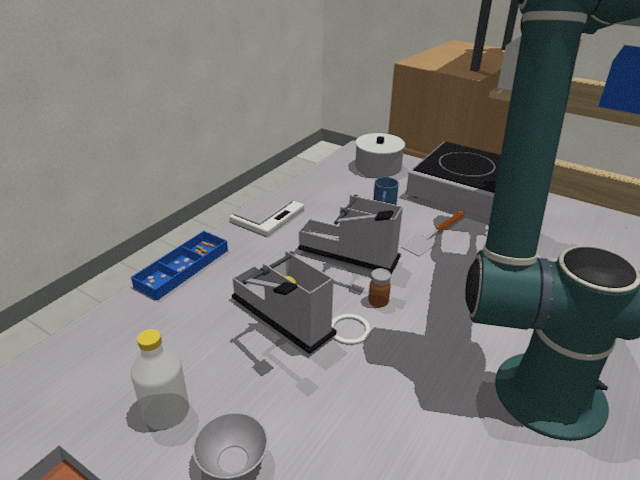

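View pics/top0.png

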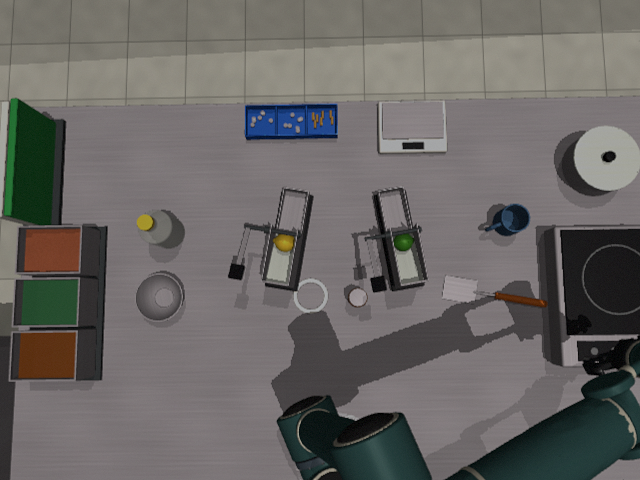

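```bash
python3 - <<'E'
import cv2,numpy as np
a=cv2.imread("pics/top0.png")[175:315,210:350]; b=cv2.imread("pics/side0.png")[240:380,220:360]
o=np.hstack([cv2.resize(a,(400,400),interpolation=cv2.INTER_CUBIC),cv2.resize(b,(400,400),interpolation=cv2.INTER_CUBIC)])
cv2.imwrite("pics/crop0.png",o)
E
```

```text
(no output)
```

View pics/crop0.png

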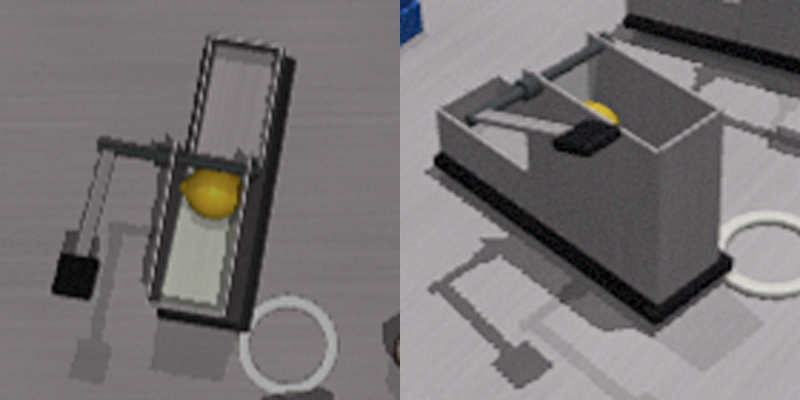

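```bash
cat > h.py <<'E'
import cv2,numpy as np
from scipy.optimize import least_squares
from bench import cams
def cal(c):
    f=240/np.tan(np.radians(c["fovy"]/2)); return np.array([[f,0,c["cx"]],[0,f,c["cy"]],[0,0,1.]]),c["rvec"],c["tvec"]
def proj(k,P): return cv2.projectPoints(np.atleast_2d(np.array(P,float)),k[1],k[2],k[0],None)[0][:,0]
def world(p,P):
    c,s=np.cos(p[3]),np.sin(p[3]); return (np.array([[c,-s,0],[s,c,0],[0,0,1]])@np.atleast_2d(P).T).T+p[:3]
E
python3 - <<'E'
from h import *
K={n:cal(cams.read_camera(n)) for n in("side","top")}
s=140/400
T=lambda u,v:(210+u*s,175+v*s); S=lambda u,v:(220+u*s,240+v*s)
# masks for pads
for n in K:
    im=cv2.imread(f"pics/{n}0.png"); m=(im.max(2)<35).astype(np.uint8)
    nn,l,st,ce=cv2.connectedComponentsWithStats(m)
    for i in range(1,nn):
        if 40<st[i,4]<1500: print(n,st[i],ce[i].round(1))
obs=[("top",(-.107,.035,.162),T(150,300)),("top",(-.107,-.035,.162),T(229,312)),("top",(.022,.1,.155),T(101,146)),
("top",(-.092,.09,.203),T(76,276)),("side",(-.092,.09,.202),S(188,136)),("side",(.022,.1,.155),S(70,120)),
("side",(-.107,.035,.162),S(258,150)),("side",(-.107,-.035,.162),S(322,110))]
def r(p): return np.concatenate([proj(K[n],world(p,P))[0]-np.array(o) for n,P,o in obs])
q=least_squares(r,[.5,.1,.02,0],loss="soft_l1")
print(q.x.round(4)); print(r(q.x).reshape(-1,2).round(1))
print("pad0",world(q.x,(-.092,.09,.205)),"pad1",world(q.x,(-.096,.09,.114)))
A,B=proj(K["top"],(0,0,0)),0
u=cv2.undistortPoints(np.array([[T(76,276)]]),K["top"][0],None)[0,0];v=cv2.undistortPoints(np.array([[S(188,136)]]),K["side"][0],None)[0,0]
Pm=[np.hstack([cv2.Rodrigues(K[n][1])[0],K[n][2].reshape(3,1)]) for n in("top","side")]
X=cv2.triangulatePoints(*Pm,u.reshape(2,1),v.reshape(2,1));print((X[:3]/X[3]).ravel())
# gasket, jar ground
E
```

```text
side [481   0  10  24  64] [485.9  10.6]
side [588   0  14  16  54] [595.4   7.4]
side [476  31   9  27  60] [480.1  41.5]
side [ 414  143   87   50 1132] [460.5 168.4]
side [441 153  52  22 672] [466.7 163.8]
side [275 211  14   9  42] [281.7 215. ]
side [375 211  18  10 117] [383.5 215.4]
side [299 245 101  28 440] [346.3 258.3]
side [466 259  13  54 448] [471.8 286.4]
side [274 283  23  12 155] [284.7 288.4]
side [232 294 104  60 655] [283.1 327.1]
top [ 58 120   7 105 233] [ 61.4 173.5]
top [403 143  20   6 118] [412.5 145.5]
top [603 152  12  10  95] [608.5 156.4]
top [265 195  48  96 362] [298.1 251.5]
top [374 194  11  41 185] [378.9 214.2]
top [511 206  17  24 211] [520.7 216.5]
top [493 210  18  25 160] [499.7 224.2]
top [100 227   7 153 172] [103.1 304.2]
top [382 237  41  54 313] [392.  266.7]
top [228 264  16  16 190] [235.9 271.2]
top [ 70 275  29   5  60] [ 84.4 276.2]
top [371 276  15  16 191] [378.1 283.6]
top [ 30 326  66   4 179] [ 64.5 327.9]
top [629 343  11  23 187] [634.4 354.6]
top [282 396  41  21 319] [301.8 404.8]
top [383 413  22  18  69] [396.1 420.3]
top [277 418  14  33  56] [282.6 430.6]
top [445 470  30  10 168] [460.8 475.4]
[ 0.564   0.1262  0.0062 -0.155 ]
[[-0.2  1.1]
 [ 0.2  0.9]
 [-0.1  0.4]
 [ 1.6 -0.8]
 [-0.8 -0.6]
 [-0.5  0.9]
 [-0.2  0.5]
 [ 0.2 -1.1]]
pad0 [[0.48703512 0.22928271 0.21121596]] pad1 [[0.48308306 0.22990012 0.12021596]]
[0.4840782  0.23238532 0.21049911]
```

```bash
python3 -m crank '[[[0,0,-0.04,0,0,0.14,0],[0,0,-0.04,0,0,0.14,0],[0,0,-0.04,0,0,0.14,0],[0,-0.02,-0.02,0,0,0.14,0],[0,-0.045,0,0,0,0,0],[0,-0.045,0,0,0,0,0],[0,-0.045,0,0,0,0,0],[0,-0.045,0,0,0,0,0]]]' 30; python3 -c "
from bench import manip
s=manip.sense();print(s)"
```

```text
time_s: 1.0
tool_pos: [0.3122, -0.4099, 0.3716]
eef_rot: [-3.134, 0.005, -0.15]
force: [0.2, 0.3, 0.9]
opening: 0.0003
{'time_s': 1.0, 'joint_positions': array([-0.96941091, -0.09194948,  1.73507891,  0.00189324,  1.50710035,
        0.75146593]), 'qvel': array([ 0.57342753, -0.66311084,  0.61445291,  0.01285748,  0.03709115,
        0.57362847]), 'joint_torque': array([ -4.62414622, -29.49723959, -38.98045421,  -0.28731535,
         0.07794672,  -0.64164167]), 'tool_pos': array([ 0.31222812, -0.4098578 ,  0.37163507]), 'eef_rot': array([-3.13399229,  0.00451692, -0.15019202]), 'force': array([0.20073466, 0.2686025 , 0.94596818]), 'moment': array([ 0.00600878, -0.01361718,  0.05479828]), 'opening': 0.00026031808988178165}
```

```bash
python3 -m crank '[[[0.005,-0.047,0,0,0,0,0],[0.005,-0.047,0,0,0,0,0],[0.005,-0.047,0,0,0,0,0],[0.005,-0.047,0,0,0,0,0],[0.005,-0.047,0,0,0,0,0],[0.005,-0.047,0,0,0,0,0],[0.005,-0.047,0,0,0,0,0],[0.005,-0.047,0,0,0,0,0],[0.005,-0.047,0,0,0,0,0],[0.005,-0.047,0,0,0,0,0]]]'
```

```text
time_s: 2.0
tool_pos: [0.432, 0.0659, 0.3756]
eef_rot: [-3.134, -0.003, -0.156]
force: [1.8, -0.1, -0.7]
opening: 0.0
```

```bash
python3 -m crank '[[[0.006,-0.043,0,0,0,0,0],[0.006,-0.043,0,0,0,0,0],[0.006,-0.043,0.02,0,0,0,0],[0.004,-0.03,0.03,0,0,0,0],[0.002,-0.01,0.03,0,0,0,0],[0,0,0.03,0,0,0,0],[0,0,0,0,0,0,0]]]'; python3 - <<'E'
from h import *
from bench import manip
s=manip.sense();print(s["tool_pos"],s["eef_rot"],s["force"])
K={}
o=[]
for n,(y,x) in {"top":(175,190),"side":(200,210)}.items():
    c=cams.read_camera(n);k=cal(c);print(n,proj(k,s["tool_pos"]))
    im=c["image"][:,:,::-1]; o.append(cv2.resize(im[y:y+140,x:x+140],(400,400),interpolation=cv2.INTER_CUBIC))
cv2.imwrite("pics/c1.png",np.hstack(o))
E
```

```text
time_s: 2.7
tool_pos: [0.4833, 0.2454, 0.2644]
eef_rot: [-3.131, -0.007, -0.145]
force: [-0.7, -0.2, -1.2]
opening: -0.0003
[0.48331306 0.24539752 0.2643685 ] [-3.13133896 -0.007218   -0.14514412] [-0.6978834  -0.23179697 -1.19133313]
top [[226.810036   270.90714682]]
side [[280.64467947 268.72210535]]
```

View pics/c1.png

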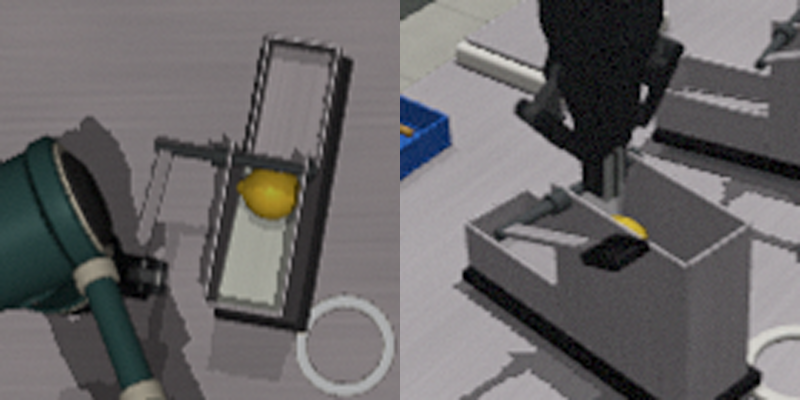

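```bash
python3 -m crank '[[[0.001,0.014,0.01,0,0,0,0],[0,0,0.01,0,0,0,0],[0,0,0.005,0,0,0,0],[0,0,0,0,0,0,0]]]'; python3 - <<'E'
from h import *
from bench import manip
s=manip.sense();print(s["tool_pos"],s["eef_rot"],s["force"])
K={}
o=[]
for n,(y,x) in {"top":(200,190),"side":(220,230)}.items():
    c=cams.read_camera(n);k=cal(c);print(n,proj(k,s["tool_pos"]))
    im=c["image"][:,:,::-1]; o.append(cv2.resize(im[y:y+100,x:x+100],(400,400),interpolation=cv2.INTER_CUBIC))
cv2.imwrite("pics/c2.png",np.hstack(o))
E
```

```text
time_s: 3.2
tool_pos: [0.4885, 0.2303, 0.2493]
eef_rot: [-3.122, -0.024, -0.149]
force: [-0.1, -0.7, -0.2]
opening: 0.0001
[0.48847714 0.23026704 0.24928864] [-3.12192088 -0.02351005 -0.14921136] [-0.14257015 -0.65454445 -0.24087889]
top [[234.64214644 269.02871145]]
side [[283.53598729 270.12624519]]
```

View pics/c2.png

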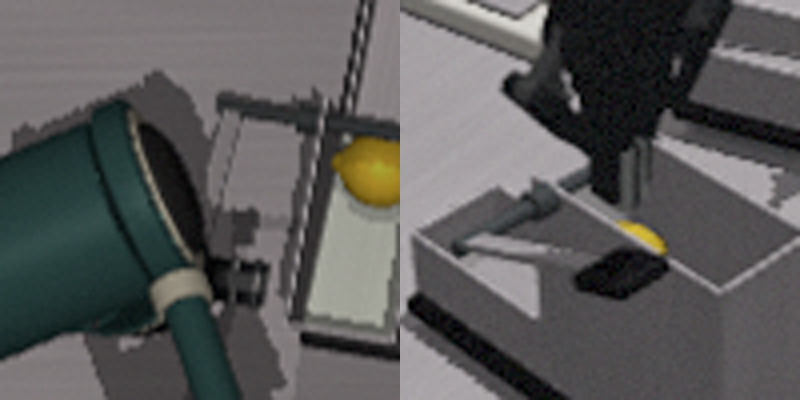

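```bash
cat >> h.py <<'E'
from scipy.spatial.transform import Rotation as R
from bench import manip
def need(p,yaw=-.155):
    s=manip.sense(); A=R.from_euler("xyz",s["eef_rot"]); B=R.from_euler("xyz",[np.pi,0,yaw])
    print("t",s["time_s"],"pos",s["tool_pos"].round(4),"rot",s["eef_rot"].round(3),"F",s["force"].round(1))
    print("shift mm",(A.inv().apply(np.array(p)-s["tool_pos"])*1e3).round(1),"turn",(A.inv()*B).as_rotvec().round(3))
E
python3 -c "
from h import *
need((.482,.230,.235))"
```

```text
t 3.3 pos [0.4888 0.2307 0.25  ] rot [-3.121 -0.024 -0.149] F [-0.6 -0.5 -0.1]
shift mm [-7.   2.  14.8] turn [-0.02  -0.024  0.006]
```

```bash
python3 -m crank '[[[-0.004,0.001,0.004,-0.01,-0.012,0.003,0],[-0.003,0.001,0.003,-0.01,-0.012,0.003,0],[0,0,0.003,0,0,0,0],[0,0,0.003,0,0,0,0]]]'; python3 -c "
from h import *
need((.482,.230,.220))"
```

```text
time_s: 3.7
tool_pos: [0.482, 0.2305, 0.2374]
eef_rot: [-3.142, -0.0, -0.155]
force: [-0.7, -0.2, -0.7]
opening: 0.0001
t 3.7 pos [0.482  0.2305 0.2374] rot [-3.142 -0.    -0.155] F [-0.7 -0.2 -0.7]
shift mm [ 0.1  0.4 17.4] turn [-0. -0.  0.]
```

```bash
python3 -m crank '[[[0,0,0.005,0,0,0,0],[0,0,0.005,0,0,0,0],[0,0,0.005,0,0,0,0],[0,0,0.005,0,0,0,0],[0,0,0.005,0,0,0,0],[0,0,0.005,0,0,0,0],[0,0,0.005,0,0,0,0]]]'; python3 -c "
from h import *
need((.482,.230,.160))"
```

```text
time_s: 4.4
tool_pos: [0.482, 0.231, 0.2]
eef_rot: [-3.141, -0.0, -0.155]
force: [-0.5, 0.5, 1.4]
opening: 0.0003
t 4.4 pos [0.482 0.231 0.2  ] rot [-3.141 -0.    -0.155] F [-0.5  0.5  1.4]
shift mm [ 0.1  1.  40. ] turn [-0.001 -0.     0.   ]
```

```bash
python3 -m crank '[[[0,0,0.005,0,0,0,0],[0,0,0.005,0,0,0,0],[0,0,0.005,0,0,0,0],[0,0,0.005,0,0,0,0],[0,0,0.005,0,0,0,0],[0,0,0.005,0,0,0,0]]]'; python3 - <<'E'
from h import *
need((.482,.230,.135))
o=[]
for n,(y,x) in {"top":(175,210),"side":(220,210)}.items():
    c=cams.read_camera(n)
    im=c["image"][:,:,::-1]; o.append(cv2.resize(im[y:y+130,x:x+130],(400,400),interpolation=cv2.INTER_CUBIC))
cv2.imwrite("pics/c3.png",np.hstack(o))
E
```

```text
time_s: 5.0
tool_pos: [0.4814, 0.2312, 0.1677]
eef_rot: [-3.141, 0.001, -0.155]
force: [-2.1, 1.2, 3.5]
opening: 0.0
t 5.0 pos [0.4814 0.2312 0.1677] rot [-3.141e+00  1.000e-03 -1.550e-01] F [-2.1  1.2  3.5]
shift mm [ 0.8  1.1 32.7] turn [-0.001  0.001  0.   ]
```

View pics/c3.png

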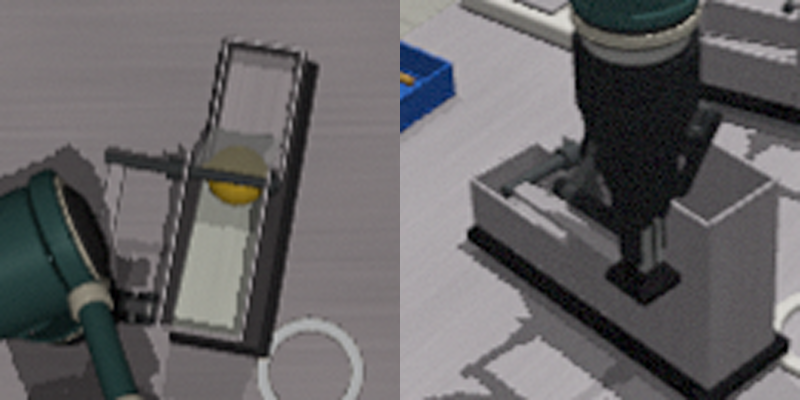

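```bash
python3 -m crank '[[[0,0,0.005,0,0,0,0],[0,0,0.006,0,0,0,0],[0,0,0.006,0,0,0,0],[0,0,0.006,0,0,0,0],[0,0,0.006,0,0,0,0],[0,0,0.003,0,0,0,0]]]'; python3 -c "
from h import *
need((.482,.230,.125))"
```

```text
time_s: 5.7
tool_pos: [0.4851, 0.2309, 0.1351]
eef_rot: [-3.14, -0.007, -0.154]
force: [0.7, -2.1, 4.5]
opening: 0.0001
t 5.7 pos [0.4851 0.2309 0.1351] rot [-3.14  -0.007 -0.154] F [ 0.7 -2.1  4.5]
shift mm [-3.   1.4 10.1] turn [-0.002 -0.007  0.001]
```

```bash
python3 -m crank '[[[-0.001,0,0.003,0,-0.003,0,0],[-0.001,0,0.003,0,-0.003,0,0],[0,0,0.002,0,0,0,0]]]'; python3 -c "
from h import *
need((.482,.230,.122))"
```

```text
time_s: 6.0
tool_pos: [0.4842, 0.2316, 0.1272]
eef_rot: [-3.138, -0.003, -0.154]
force: [1.4, -2.1, 8.2]
opening: -0.0003
t 6.0 pos [0.4842 0.2316 0.1272] rot [-3.138e+00 -3.000e-03 -1.540e-01] F [ 1.4 -2.1  8.2]
shift mm [-1.9  1.9  5.1] turn [-0.003 -0.003  0.001]
```

```bash
python3 -m crank '[[[0,0,0,0,0,0,0]]]'; python3 - <<'E'
from h import *
need((.482,.230,.122))
o=[]
for n,(y,x) in {"top":(175,210),"side":(220,210)}.items():
    c=cams.read_camera(n)
    im=c["image"][:,:,::-1]; o.append(cv2.resize(im[y:y+130,x:x+130],(400,400),interpolation=cv2.INTER_CUBIC))
cv2.imwrite("pics/c4.png",np.hstack(o))
need((.482,.230,.122))
E
```

```text
time_s: 6.1
tool_pos: [0.4842, 0.2316, 0.1274]
eef_rot: [-3.138, -0.003, -0.154]
force: [0.4, -1.8, 6.0]
opening: -0.0001
t 6.1 pos [0.4842 0.2316 0.1274] rot [-3.138e+00 -3.000e-03 -1.540e-01] F [ 0.4 -1.8  6. ]
shift mm [-1.9  1.9  5.4] turn [-0.003 -0.003  0.001]
t 6.2 pos [0.4842 0.2316 0.1274] rot [-3.138e+00 -3.000e-03 -1.540e-01] F [ 0.1 -1.2  5.8]
shift mm [-1.9  1.9  5.4] turn [-0.003 -0.003  0.001]
```

View pics/c4.png

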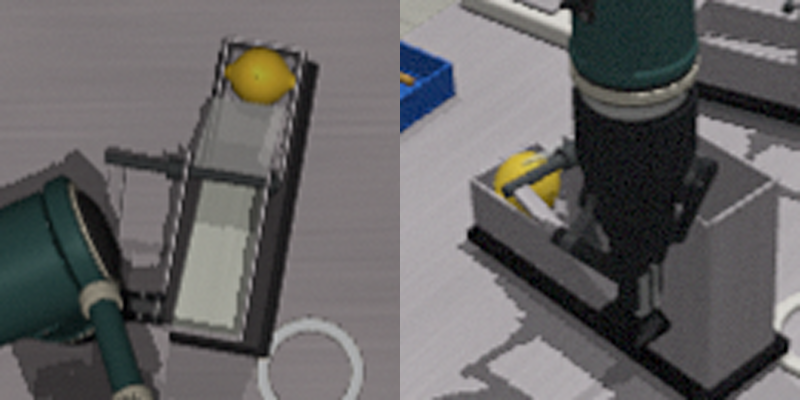

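```bash
python3 -m crank '[[[0,0,0.0015,0,0,0,0]]]';python3 -m crank '[[[0,0,0.0015,0,0,0,0]]]'
```

```text
time_s: 6.3
tool_pos: [0.4844, 0.2316, 0.1268]
eef_rot: [-3.138, -0.003, -0.154]
force: [-3.2, -2.5, 14.0]
opening: -0.0004
time_s: 6.4
tool_pos: [0.4845, 0.2316, 0.1267]
eef_rot: [-3.138, -0.003, -0.154]
force: [-2.8, -2.7, 14.0]
opening: -0.0003
```

```bash
python3 -m crank '[[[0,0,-0.0002,0,0,0,0]]]'; python3 - <<'E'
from h import *
c=cams.read_camera("top");k=cal(c)
im=c["image"].astype(int); m=((im[...,0]>120)&(im[...,2]<60)&(im[...,1]>80))[170:260,270:330]
v,u=np.nonzero(m); print(u.mean()+270,v.mean()+170,len(u), proj(k,world([.564,.1262,.0062,-.155],(.128,0,.047))))
need((.482,.230,.122))
cv2.imwrite("pics/c5.png",cv2.resize(im[175:305,210:340,::-1].astype(np.uint8),(600,600),interpolation=cv2.INTER_CUBIC))
E
```

```text
time_s: 6.5
tool_pos: [0.4842, 0.2316, 0.1276]
eef_rot: [-3.139, -0.002, -0.154]
force: [0.2, -1.1, 4.3]
opening: 0.0
294.61965811965814 199.01709401709402 234 [[294.67427201 198.98202717]]
t 6.55 pos [0.4842 0.2316 0.1274] rot [-3.139e+00 -3.000e-03 -1.540e-01] F [ 0.2 -0.9  5.7]
shift mm [-1.9  1.9  5.4] turn [-0.003 -0.003  0.001]
```

View pics/c5.png

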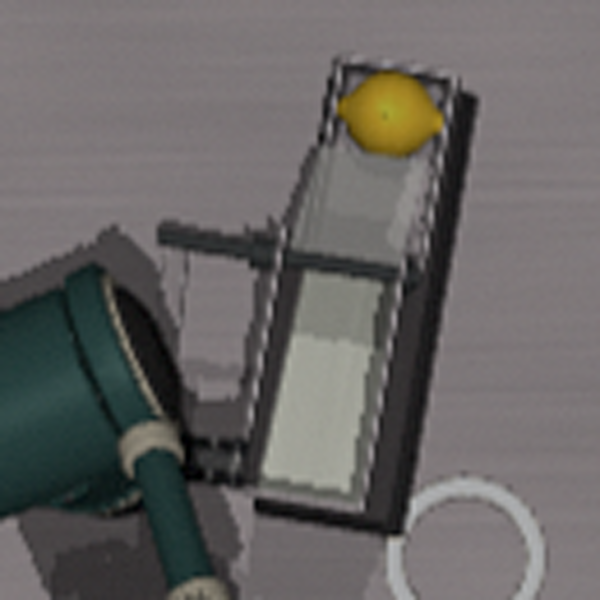

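```bash
python3 -m crank '[[[0,0,-0.002,0,0,0,0],[0,0,-0.004,0,0,0,0],[0,0,-0.005,0,0,0,0],[0,0,-0.005,0,0,0,0],[0,0,-0.005,0,0,0,0],[0,0,-0.005,0,0,0,0],[0,0,-0.005,0,0,0,0]]]'; python3 -c "
from h import *
need((.482,.230,.19))"
```

```text
time_s: 7.25
tool_pos: [0.4787, 0.2323, 0.1579]
eef_rot: [-3.14, 0.009, -0.154]
force: [-2.6, 1.7, 2.2]
opening: 0.0001
t 7.25 pos [0.4787 0.2323 0.1579] rot [-3.14   0.009 -0.154] F [-2.6  1.7  2.2]
shift mm [  3.3   1.7 -32.2] turn [-0.002  0.009  0.001]
```

```bash
python3 -m crank '[[[0.001,0,-0.005,0,0.004,0,0],[0.001,0,-0.005,0,0.004,0,0],[0.001,0,-0.005,0,0,0,0],[0.001,0,-0.005,0,0,0,0],[0,0,-0.005,0,0,0,0],[0,0,-0.005,0,0,0,0]]]'; python3 -c "
from h import *
need((.482,.230,.22))"
```

```text
time_s: 7.85
tool_pos: [0.4853, 0.2308, 0.1913]
eef_rot: [-3.14, -0.005, -0.154]
force: [1.7, -1.0, 2.2]
opening: -0.0001
t 7.85 pos [0.4853 0.2308 0.1913] rot [-3.14  -0.005 -0.154] F [ 1.7 -1.   2.2]
shift mm [ -3.    1.3 -28.7] turn [-0.001 -0.005  0.001]
```

```bash
python3 -m crank '[[[0,0,-0.004,0,0,0,0],[0,0,-0.004,0,0,0,0],[0,0,-0.003,0,0,0,0],[0,0,-0.003,0,0,0,0],[0,0,-0.003,0,0,0,0],[0,0,-0.003,0,0,0,0]]]'; python3 -c "
from h import *
need((.482,.230,.22))"
```

```text
time_s: 8.45
tool_pos: [0.4872, 0.2304, 0.2136]
eef_rot: [-3.14, -0.009, -0.155]
force: [1.5, 0.4, 0.7]
opening: -0.0004
t 8.45 pos [0.4872 0.2304 0.2136] rot [-3.14  -0.009 -0.155] F [1.5 0.4 0.7]
shift mm [-5.   1.2 -6.4] turn [-0.002 -0.009  0.   ]
```

```bash
python3 -m crank '[[[0,0,-0.003,0,0,0,0],[0,0,-0.003,0,0,0,0],[0,0,-0.003,0,0,0,0],[0,0,-0.003,0,0,0,0],[0,0,-0.003,0,0,0,0]]]'; python3 -c "
from h import *
need((.482,.230,.30))"
```

```text
time_s: 8.95
tool_pos: [0.4846, 0.2302, 0.2279]
eef_rot: [3.141, -0.003, -0.154]
force: [0.7, 0.2, 0.3]
opening: 0.0003
t 8.95 pos [0.4846 0.2302 0.2279] rot [ 3.141e+00 -3.000e-03 -1.540e-01] F [0.7 0.2 0.3]
shift mm [ -2.3   0.6 -72.1] turn [ 0.    -0.003  0.001]
```

Free of the pad; retreating upward and checking.

```bash
python3 -m crank '[[[0,0,-0.01,0,0,0,0],[0,0,-0.03,0,0,0,0],[0,0,-0.03,0,0,0,0],[0,0,-0.03,0,0,0,0],[0,0,0,0,0,0,0],[0,0,0,0,0,0,0],[0,0,0,0,0,0,0]]]'; python3 - <<'E'
from h import *
need((.482,.230,.30))
o=[]
for n,(y,x) in {"top":(175,210),"side":(240,220)}.items():
    c=cams.read_camera(n); im=c["image"][:,:,::-1]; cv2.imwrite(f"pics/{n}6.png",im)
    o.append(cv2.resize(im[y:y+140,x:x+140],(400,400),interpolation=cv2.INTER_CUBIC))
    i0=cv2.imread(f"pics/{n}0.png").astype(int)
    m=((im.max(2)<35))
    if n=="side": m=m[278:300,270:302];v,u=np.nonzero(m);print(n,u.mean()+270,v.mean()+278,len(u))
cv2.imwrite("pics/c6.png",np.hstack(o))
E
```

```text
time_s: 9.65
tool_pos: [0.483, 0.23, 0.3331]
eef_rot: [3.141, -0.001, -0.154]
force: [0.2, 0.3, 0.7]
opening: -0.0
t 9.65 pos [0.483  0.23   0.3331] rot [ 3.141e+00 -1.000e-03 -1.540e-01] F [0.2 0.3 0.7]
shift mm [-1.   0.2 33.1] turn [ 0.001 -0.001  0.001]
side 284.766081871345 288.1169590643275 171
```

View pics/c6.png

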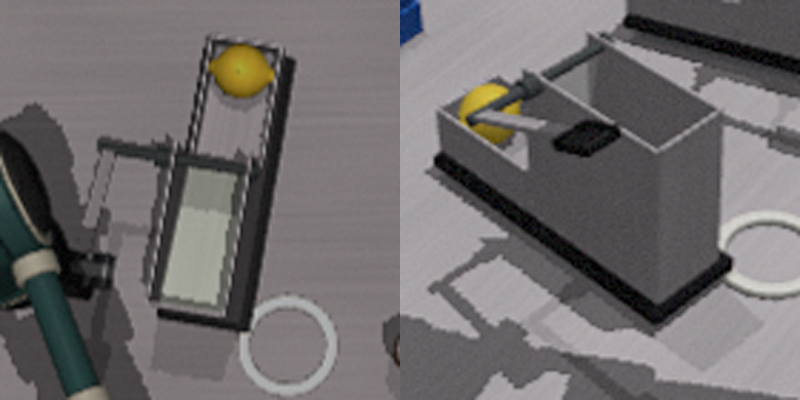

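View pics/top6.png

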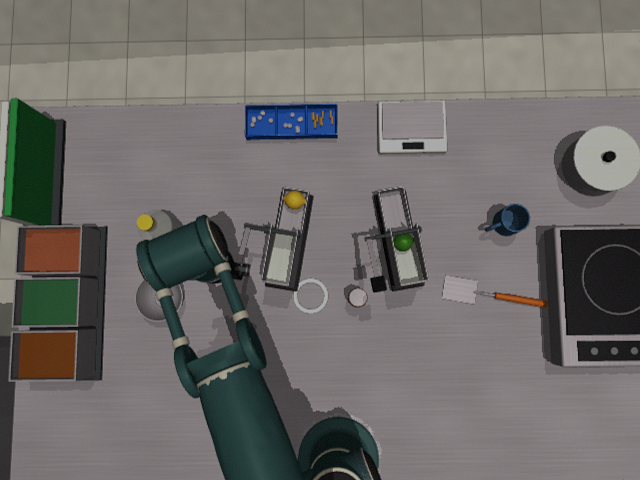

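The lemon lies in its tray at about (294,199) in the top view. The lever pad is back where it started in the side view, at (284.8,288), so the lid is shut. The bystanders and the lime have not moved, and the gripper is clear, so I am handing in.

```bash
python3 -c "
from bench import hand_in
print(hand_in())"
```

```text
the job is handed in; nothing more can be done
None
```

The lemon is out of its chute and lying in the catch tray, and its lid is shut again. I handed the job in at about 9.8 s of the 38 s allowed.

- **Pressing:** I pushed the lemon chute's lever down with the closed fingers until I felt the end stop. The force reached about 14 N there for two short rows (0.2 s), above the roughly 5 N the spring needs. I eased off at once to about 5 N while the lemon settled.
- **Releasing:** I let the lever up at about 0.05 m/s or less, well under the 0.25 m/s limit, until the fingers came free of the pad. Then I lifted the gripper clear.
- **Lemon:** In the top view its centre was within 0.1 pixel of where the tray rest point should appear.
- **Lid:** The lever pad was within 0.3 pixel of its starting place in the side view, so I take the lid as fully shut.
- **Everything else:** The lime's chute and the gasket, jar, mug and spatula stood as before. The arm partly hid the bowl and jug in the last top view. What could be seen of them looked unmoved, but I did not measure their positions.

No check failed or disagreed. I judged the closing speed from the arm's own motion, since the lid's speed could not be measured directly.

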